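# Put the rechargeable torches back on their docks

### The job

Pick out the four rechargeable torches on the hardware-shop counter and stand each one upright, lens up, fully down in the charging dock of its own colour, one after another. Set them down rather than dropping them, do not knock any torch over, and leave the tape measure and the tin of screws where they are.

Things in the scene. Friction and masses are not known exactly. Their poses are not given: they have to be found in the camera images.
- torch_red_mid (a point): the red torch: a stubby rechargeable torch standing upright on its black rubber tail, lens up; round, 100 mm tall, about 0.2 kg. Tail 42 mm across, barrel 36 mm, red head 48 mm across from 61 mm up to the top (the easiest part to grip, from above). This point lies on its axis, half-way up (50 mm above its underside); z along the axis towards the lens; the yaw means nothing.
- torch_yellow_mid (a point): the yellow torch: a stubby rechargeable torch standing upright on its black rubber tail, lens up; round, 100 mm tall, about 0.2 kg. Tail 42 mm across, barrel 36 mm, yellow head 48 mm across from 61 mm up to the top (the easiest part to grip, from above). This point lies on its axis, half-way up (50 mm above its underside); z along the axis towards the lens; the yaw means nothing.
- torch_green_mid (a point): the green torch: a stubby rechargeable torch standing upright on its black rubber tail, lens up; round, 100 mm tall, about 0.2 kg. Tail 42 mm across, barrel 36 mm, green head 48 mm across from 61 mm up to the top (the easiest part to grip, from above). This point lies on its axis, half-way up (50 mm above its underside); z along the axis towards the lens; the yaw means nothing.
- torch_blue_mid (a point): the blue torch: a stubby rechargeable torch standing upright on its black rubber tail, lens up; round, 100 mm tall, about 0.2 kg. Tail 42 mm across, barrel 36 mm, blue head 48 mm across from 61 mm up to the top (the easiest part to grip, from above). This point lies on its axis, half-way up (50 mm above its underside); z along the axis towards the lens; the yaw means nothing.
- dock_red_seat (a point): the red charging dock, fixed to the counter: a low round cup with a red rim, 80 mm across (84 mm at its black foot, with a small black plug block reaching to 51 mm from the centre on one side) and 18 mm high; the round recess is 58 mm across at the mouth and 12 mm deep, its floor 6 mm above the counter, dark with a brass contact. This point is the centre of the recess floor; z up. A torch seated in it has its centre point 50 mm above this one.
- dock_yellow_seat (a point): the yellow charging dock, fixed to the counter: a low round cup with a yellow rim, 80 mm across (84 mm at its black foot, with a small black plug block reaching to 51 mm from the centre on one side) and 18 mm high; the round recess is 58 mm across at the mouth and 12 mm deep, its floor 6 mm above the counter, dark with a brass contact. This point is the centre of the recess floor; z up. A torch seated in it has its centre point 50 mm above this one.
- dock_green_seat (a point): the green charging dock, fixed to the counter: a low round cup with a green rim, 80 mm across (84 mm at its black foot, with a small black plug block reaching to 51 mm from the centre on one side) and 18 mm high; the round recess is 58 mm across at the mouth and 12 mm deep, its floor 6 mm above the counter, dark with a brass contact. This point is the centre of the recess floor; z up. A torch seated in it has its centre point 50 mm above this one.
- dock_blue_seat (a point): the blue charging dock, fixed to the counter: a low round cup with a blue rim, 80 mm across (84 mm at its black foot, with a small black plug block reaching to 51 mm from the centre on one side) and 18 mm high; the round recess is 58 mm across at the mouth and 12 mm deep, its floor 6 mm above the counter, dark with a brass contact. This point is the centre of the recess floor; z up. A torch seated in it has its centre point 50 mm above this one.
- tape_mid (a point): a tape measure lying flat, yellow and black, 70 x 62 x 36 mm high, loose, not part of the job; this point is its centre
- tin_mid (a point): a closed round tin of screws, blue with a steel lid, 68 mm across, 42 mm high, loose, not part of the job; this point is its centre

How it is judged:
By the outcome, as a careful person would: the job done as asked, in the order asked, and still so for the second after the job is handed in, with the robot touching nothing.
It also fails if it takes over 112 s, if anything falls off the work surface, if the arm or the gripper's body presses on something with over 40 N, if the wrist force passes 120 N, or if a joint passes its speed limit or range.

### The arm

A 6-joint arm with a two-finger parallel gripper is mounted at the origin on the work surface. World frame = base frame: x ahead of the robot, y to its left, z up, the work surface at z = 0. Lengths are in m, angles in rad, forces in N, time in s.
With the tool pointing down it reaches from about 0.35 to 0.775 m from the base axis. Payload 7.3 kg.
Tool frame: the origin (TCP) lies at the centre of the arm's flange, where the gripper is bolted on; the fingertips stand 178 mm ahead of it and the grasp point (between the pads) lies 159 mm ahead of it (env.finger_overhang is the distance from the TCP to the fingertips, in m); z points along the fingers, y is the direction in which the jaws open and shut (so a half turn about z gives the same grasp; the last joint's range is limited). The gripper opens to 92 mm and grips with 3 to 60 N. Pads are 19 mm wide; open, the fingers measure 130 mm over their backs; the gripper's body (75 mm by 190 mm) begins 47 mm behind the grasp point.
Start: joints at [-1.403, 0.342, 1.524, -0, 1.275, -0.146], TCP at [0.162, -0.499, 0.405] pointing down, gripper open.
Joint ranges: [-2.53, 2.53], [-0.77, 2.02], [0.04, 2.7], [-1, 4.14], [0.28, 2.66], [-3.11, 3.11]. Speed limits (rad/s): [2.57, 2.57, 3.14, 3.14, 3.14, 3.14].

### API

Orientations are given as a unit quaternion [x, y, z, w].
In Python, from workcell import env gives the robot as it stands.
- The arm moves only by the tool apply_moves, never from a script. Its argument "series" is a list of rows, each an object with "slide": the shift along the tool's x, y, z in m, a list of three; "dr": the turn, a rotation vector about the tool's x, y, z in degrees, a list of three; "fingers": the finger opening in m, from 0 to 0.0918. A call has 1 to 8 rows; each row shifts and turns the pose as measured when the row begins, along the tool's axes as they then stand; what a row does not reach is not made up. A row lasts 1/8 s, in which the tool goes at most 62.5 mm and 10.7 degrees, less where a joint would pass 70% of its speed; a pose out of reach is approached as far as the arm can. A call is refused whole if a number of a shift passes 0.0625 or a number of a turn 10.7, either way. A call with a gripper value outside its range is refused whole. The fingers move at their own pace and stop on an object; the grip force is fixed at half the most. Time passes only in rows, so rows that do not move let the fingers close. It gives the time, the measured TCP pose, the force and the opening at its end, in the units of the state.
- env.sense(): the state, without advancing time (a new reading comes with each control period).
- env.capture(name): name is "side" or "top" or "wrist"; returns the picture (400x640x3 uint8, blue, green, red); there is no depth.
- env.calibration(name): a dict with "fov_y" (degrees; the focal length in pixels is half the picture's height over the tangent of half this angle, whatever the lens; pixels are square), "cx", "cy" (the principal point, pixels), "R" (3x3) and "t" (3): a world point X has camera coordinates R X + t; the wrist camera has in their place "tool_from_camera" (4x4, takes a point from camera to tool coordinates, whose origin is the TCP and whose axes are the flange's). Camera axes: x right, y down, z forward; pixel columns grow to the right and rows downward; lengths in m; the calibration is good to about 2 mm. The wrist camera is an equidistant fisheye: a pixel r from the principal point sees the ray r / f radians off the axis. A picture is of the moment at which its call begins: read the wrist's pose just before it. calibration takes no time and is no camera call.
- env.sign_off(): hands the job in, once; it reports no verdict.
The state is a dict: "clock": time; "joint_pos": joint angles; "qd": joint speeds; "tau": joint torques, N m; "eef_pos": TCP position; "orientation": TCP orientation; "wrist_force": force on the tool from outside, world axes, zero at the start; "moment": the same for the moment, N m; "finger_gap": finger opening in m.
Only numpy, scipy, OpenCV 4.12 (cv2) and the standard library are available. Lean on these libraries where they do the work, as an engineer would, in place of code of your own. Each camera call takes 0.05 s, during which the arm holds its last target.

## Working session

There is one attempt and no reset: what is moved stays moved. The work goes in short steps, Python scripts to look and compute and a tool call to move; the robot and the scene stay as the last step left them, time stands still between calls to the robot, and variables do not carry over. Pictures are saved under pics/ and viewed, and the job is handed in when it is done.

Besides the shell and the picture viewer there is one more tool, called after "Request:" as name([rows], argument=value, ...), one row to a line, values as JSON. apply_moves: Moves the arm, as the interface text tells. Its arguments: {"type":"object","properties":{"series":{"type":"array","items":{"type":"object","properties":{"slide":{"type":"array","items":{"type":"number"}},"dr":{"type":"array","items":{"type":"number"}},"fingers":{"type":"number"}}}}},"required":["series"]}

```bash
mkdir -p pics; ls; python3 - <<'E'
from workcell import env
import cv2,numpy as np
print(env.sense())
for n in ("top","side","wrist"):
    cv2.imwrite(f"pics/{n}0.png",env.capture(n)); c=env.calibration(n)
    print(n,c)
E
```

```text
pics
{'clock': 0.0, 'joint_pos': array([-1.40298178e+00,  3.42716202e-01,  1.52501683e+00, -1.58246235e-05,
        1.27534150e+00, -1.46004784e-01]), 'qd': array([ 0.00179075,  0.00095081,  0.00040737,  0.00031099, -0.00091506,
        0.0001364 ]), 'tau': array([-1.54998645e-03, -4.31246603e+01, -2.44219869e+01,  7.15665333e-02,
        5.59677801e-02, -1.09340010e-04]), 'eef_pos': array([ 0.16205917, -0.49922595,  0.40404819]), 'orientation': array([ 9.87714283e-01,  1.56268824e-01, -1.56470398e-05, -7.40815990e-04]), 'wrist_force': array([-0.13128549, -0.51259319,  0.18310159]), 'moment': array([0.02093815, 0.00584518, 0.001124  ]), 'finger_gap': 0.09180300062398461}
top {'fov_y': 51.48822439443496, 'cx': 329.0650049553283, 'cy': 197.0483393358748, 'R': array([[-0.01676807, -0.99950643,  0.02656566],
       [-0.99649698,  0.01452864, -0.08235707],
       [ 0.08193046, -0.02785357, -0.99624875]]), 't': array([-0.01838784,  0.53887745,  1.17898646])}
side {'fov_y': 47.969644811956925, 'cx': 326.32466869912327, 'cy': 199.60269117154428, 'R': array([[-0.84510419, -0.53445542, -0.01250272],
       [-0.38927529,  0.63123199, -0.67082854],
       [ 0.36642007, -0.562053  , -0.74150708]]), 't': array([0.45795748, 0.23670076, 1.02857563])}
wrist {'fov_y': 65.70646984690485, 'cx': 324.48614183597863, 'cy': 199.61745716483773, 'tool_from_camera': array([[-1.30767308e-05, -9.51884505e-01, -3.06456995e-01,
         8.27994175e-02],
       [ 9.99999931e-01, -1.26171391e-04,  3.49229627e-04,
        -1.08083313e-04],
       [-3.71092375e-04, -3.06456969e-01,  9.51884441e-01,
         1.90412313e-02],
       [ 0.00000000e+00,  0.00000000e+00,  0.00000000e+00,
         1.00000000e+00]])}
```

View pics/top0.png

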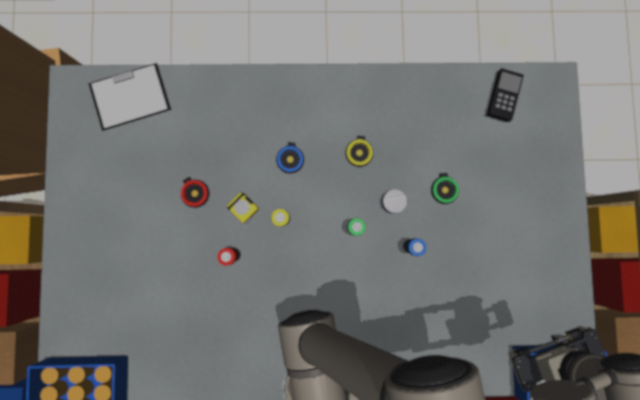

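View pics/side0.png

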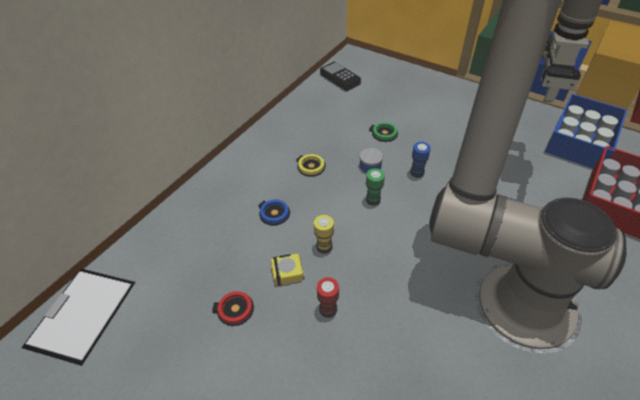

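View pics/wrist0.png

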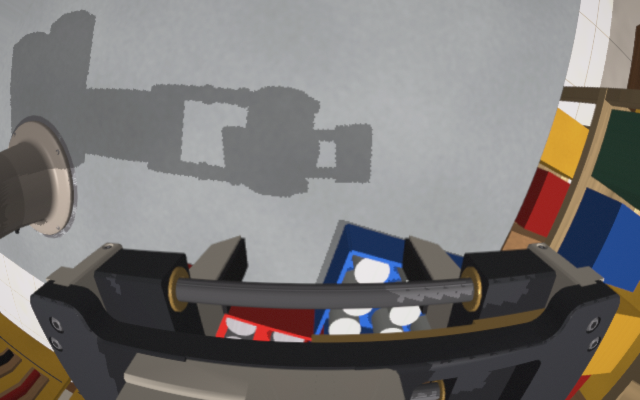

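The top view shows the docks at about red (194,193), blue (290,159), yellow (359,152) and green (445,189). The torches are at red (227,257), yellow (280,217), green (357,227) and blue (417,247). The tape is at (243,208) and the tin at (395,201). I'll enlarge the pictures to measure these more closely.

```bash
python3 - <<'E'
import cv2
t=cv2.imread("pics/top0.png"); s=cv2.imread("pics/side0.png")
cv2.imwrite("pics/tA.png",cv2.resize(t[130:280,170:330],None,fx=5,fy=4*1.0,interpolation=cv2.INTER_CUBIC)[:600,:800])
cv2.imwrite("pics/tB.png",cv2.resize(t[130:280,320:480],None,fx=5,fy=4,interpolation=cv2.INTER_CUBIC))
E
```

```text
(no output)
```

View pics/tA.png

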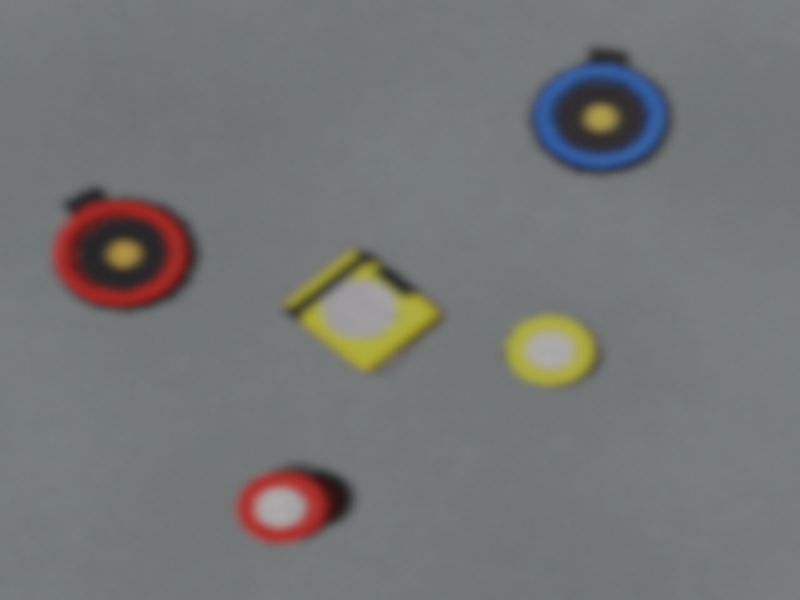

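View pics/tB.png

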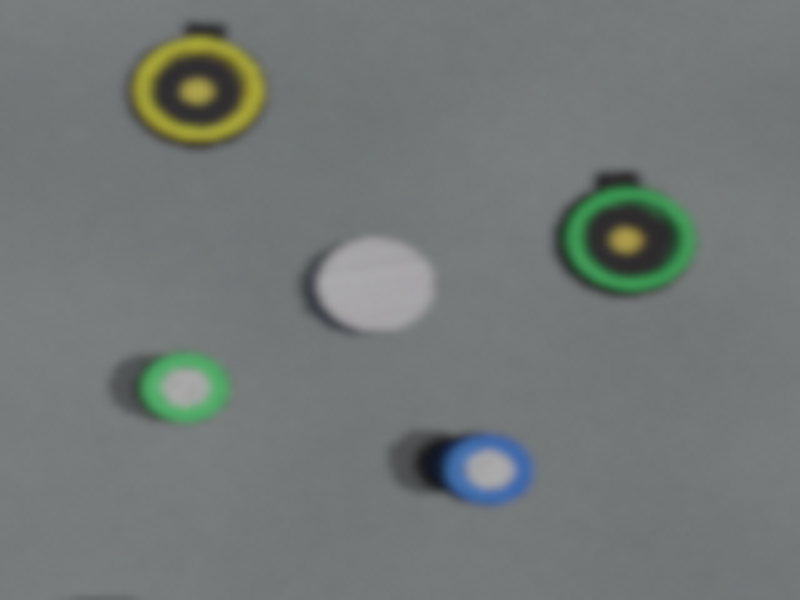

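```bash
cat > h.py <<'E'
from workcell import env
import numpy as np,cv2
from scipy.spatial.transform import Rotation as Ro
def ray(name,u,v):
    c=env.calibration(name); f=200/np.tan(np.radians(c["fov_y"])/2)
    R=np.array(c["R"]);t=np.array(c["t"])
    return -R.T@t, R.T@np.array([(u-c["cx"])/f,(v-c["cy"])/f,1])
def plane(name,u,v,z):
    o,d=ray(name,u,v); return o+d*(z-o[2])/d[2]
def proj(name,X):
    c=env.calibration(name); f=200/np.tan(np.radians(c["fov_y"])/2)
    p=np.array(c["R"])@X+c["t"]; return np.array([c["cx"]+f*p[0]/p[2],c["cy"]+f*p[1]/p[2]])
def wproj(X,pos,q):
    c=env.calibration("wrist"); f=200/np.tan(np.radians(c["fov_y"])/2)
    M=np.linalg.inv(c["tool_from_camera"]); p=Ro.from_quat(q).inv().apply(np.array(X)-pos); p=M[:3,:3]@p+M[:3,3]
    th=np.arctan2(np.hypot(p[0],p[1]),p[2]); k=f*th/np.hypot(p[0],p[1]); return np.array([c["cx"]+k*p[0],c["cy"]+k*p[1]])
def wplane(u,v,z,pos,q):
    c=env.calibration("wrist"); f=200/np.tan(np.radians(c["fov_y"])/2); T=np.array(c["tool_from_camera"])
    d=np.array([u-c["cx"],v-c["cy"]]); r=np.hypot(*d); th=r/f
    dc=np.array([np.sin(th)*d[0]/r,np.sin(th)*d[1]/r,np.cos(th)])
    R=Ro.from_quat(q); o=np.array(pos)+R.apply(T[:3,3]); w=R.apply(T[:3,:3]@dc); return o+w*(z-o[2])/w[2]
E
python3 - <<'E'
from h import *
pts=dict(Rd=(170,123,253.5,.012),Bd=(170,600,117.5,.012),Yd=(320,197.5,90.5,.012),Gd=(320,627,239.5,.012),
 Rt=(170,281,507,.1),Yt=(170,550,350,.1),Gt=(320,185,387.5,.1),Bt=(320,488.5,469,.1),tape=(170,362,311,.036),tin=(320,376,285,.042))
for k,(o,x,y,z) in pts.items():
    X=plane("top",o+(x+.5)/5-.5,130+(y+.5)/4-.5,z); print(k,X.round(4),np.hypot(*X[:2]).round(3),"side",proj("side",X).round(1))
q=env.sense()["orientation"]; print(Ro.from_quat(q).as_matrix().round(3))
s=cv2.imread("pics/side0.png")
cv2.imwrite("pics/sA.png",cv2.resize(s[110:330,200:440],None,fx=3.3,fy=2.7,interpolation=cv2.INTER_CUBIC))
E
```

```text
Rd [0.5569 0.3638 0.012 ] 0.665 side [234.9 306.1]
Bd [0.6532 0.0869 0.012 ] 0.659 side [274.1 210.5]
Yd [ 0.6709 -0.1181  0.012 ] 0.681 side [310.8 163.5]
Gd [ 0.5567 -0.3694  0.012 ] 0.668 side [384.4 130.1]
Rt [0.3778 0.2528 0.1   ] 0.455 side [327.4 285.7]
Yt [0.4799 0.1093 0.1   ] 0.492 side [323.3 221.4]
Gt [ 0.4513 -0.0976  0.1   ] 0.462 side [375.1 173.7]
Bt [ 0.3938 -0.2605  0.1   ] 0.472 side [421.3 146.1]
tape [0.5116 0.2216 0.036 ] 0.557 side [287.  264.3]
tin [ 0.5232 -0.2141  0.042 ] 0.565 side [370.9 154.9]
[[ 0.951  0.309 -0.   ]
 [ 0.309 -0.951  0.001]
 [ 0.    -0.001 -1.   ]]
```

View pics/sA.png

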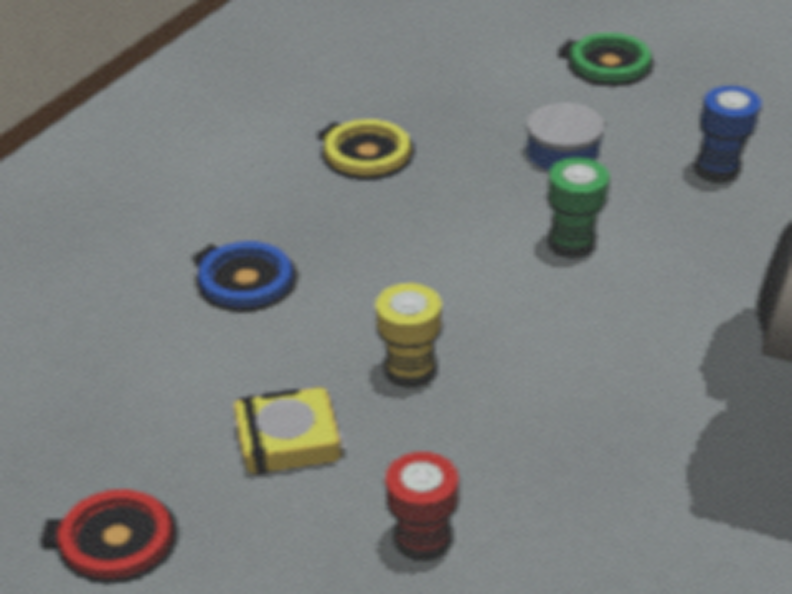

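Top and side views agree to about 1 px (around 2 mm). I'll turn the tool so its axes line up with the world, then move toward the red torch.

Request:
apply_moves([
  {"slide": [0,0,0],"dr": [0,0,9],"fingers": 0.0918},
  {"slide": [0,0,0],"dr": [0,0,9],"fingers": 0.0918},
  {"slide": [0.04,-0.036,0],"dr": [0,0,0],"fingers": 0.0918},
  {"slide": [0.04,-0.036,0],"dr": [0,0,0],"fingers": 0.0918},
  {"slide": [0.04,-0.036,0],"dr": [0,0,0],"fingers": 0.0918},
  {"slide": [0.04,-0.036,0],"dr": [0,0,0],"fingers": 0.0918},
  {"slide": [0.04,-0.036,0],"dr": [0,0,0],"fingers": 0.0918},
  {"slide": [0.04,-0.036,0],"dr": [0,0,0],"fingers": 0.0918},
])

```text
clock: 1.15
eef_pos: [0.409, -0.2825, 0.4024]
orientation: [1.0, -0.01, -0.001, -0.002]
wrist_force: [0.4, -2.1, 0.3]
finger_gap: 0.092
```

Request:
apply_moves([
  {"slide": [0.01,-0.058,0],"dr": [0,0,0],"fingers": 0.0918},
  {"slide": [0.01,-0.058,0],"dr": [0,0,0],"fingers": 0.0918},
  {"slide": [0.005,-0.058,0],"dr": [0,0,0],"fingers": 0.0918},
  {"slide": [0,-0.058,0],"dr": [0,0,0],"fingers": 0.0918},
  {"slide": [-0.005,-0.058,0],"dr": [0,0,0],"fingers": 0.0918},
  {"slide": [-0.015,-0.058,0],"dr": [0,0,0],"fingers": 0.0918},
  {"slide": [-0.015,-0.058,0],"dr": [0,0,0],"fingers": 0.0918},
  {"slide": [-0.01,-0.058,0],"dr": [0,0,0],"fingers": 0.0918},
])

```text
clock: 2.15
eef_pos: [0.3983, 0.1958, 0.4029]
orientation: [1.0, -0.01, -0.0, -0.002]
wrist_force: [1.2, 0.3, -0.6]
finger_gap: 0.0921
```

```bash
python3 - <<'E'
from h import *
s=env.sense(); print(s["eef_pos"],s["orientation"],s["joint_pos"])
im=env.capture("wrist"); cv2.imwrite("pics/w1.png",im)
for X in ([.3778,.2528,.1],[.5569,.3638,.012],[.4799,.1093,.1]): print(wproj(X,s["eef_pos"],s["orientation"]).round(1))
E
```

```text
[0.39834671 0.19576843 0.40291746] [ 9.99944927e-01 -1.01892176e-02 -4.88983879e-04 -2.46650174e-03] [0.28219161 0.19442371 1.73437764 0.00534535 1.2123106  1.87149254]
[268.5 211.9]
[189.   53.1]
[417.3 105.2]
```

View pics/w1.png

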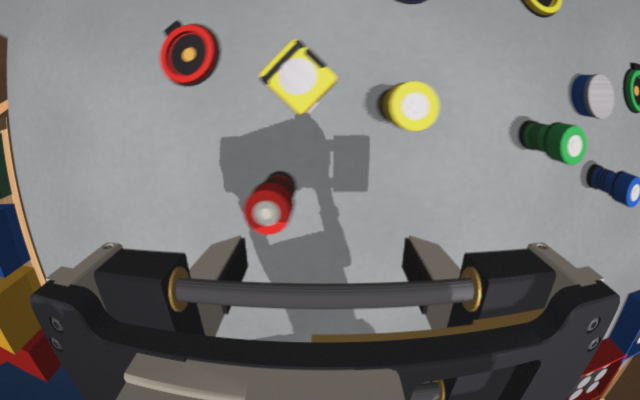

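The wrist view matches the predictions: red lens (268,212), red dock contact (189,53) and yellow lens (414,105), each within 2 px.

Request:
apply_moves([
  {"slide": [-0.02,-0.057,0],"dr": [0,0,0],"fingers": 0.0918},
  {"slide": [0,0,0],"dr": [0,0,0],"fingers": 0.0918},
  {"slide": [0,0,0.05],"dr": [0,0,0],"fingers": 0.0918},
  {"slide": [0,0,0],"dr": [0,0,0],"fingers": 0.0918},
])

```text
clock: 2.7
eef_pos: [0.3781, 0.2567, 0.3526]
orientation: [1.0, -0.005, -0.001, -0.004]
wrist_force: [0.2, 0.2, 1.2]
finger_gap: 0.0916
```

Request:
apply_moves([
  {"slide": [0,0.003,0.03],"dr": [-0.4,0,0],"fingers": 0.0918},
  {"slide": [0,0,0.04],"dr": [0,0,0],"fingers": 0.0918},
  {"slide": [0,0,0.035],"dr": [0,0,0],"fingers": 0.0918},
  {"slide": [0,0,0],"dr": [0,0,0],"fingers": 0.0918},
])

```text
clock: 3.2
eef_pos: [0.3834, 0.2522, 0.252]
orientation: [1.0, -0.007, 0.004, -0.002]
wrist_force: [-1.3, -0.4, 0.3]
finger_gap: 0.0916
```

```bash
python3 - <<'E'
from h import *
s=env.sense(); print(s["eef_pos"],s["orientation"])
print("grasp pt",s["eef_pos"]+Ro.from_quat(s["orientation"]).apply([0,0,.159]))
im=env.capture("wrist"); cv2.imwrite("pics/w2.png",im)
E
```

```text
[0.38339058 0.25217231 0.25195843] [ 0.99995978 -0.00737271  0.00448166 -0.00245026]
grasp pt [0.38482144 0.25294096 0.09296673]
```

View pics/w2.png

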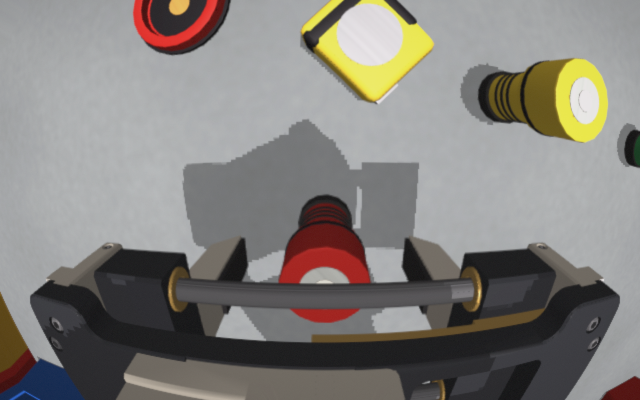

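The head is centred between the jaws sideways (325 px), but the grasp point is about 7 mm too far in x. I'll correct that and close.

Request:
apply_moves([
  {"slide": [-0.0055,0,0.004],"dr": [-0.3,-0.5,0],"fingers": 0.0918},
  {"slide": [0,0,0.007],"dr": [0,0,0],"fingers": 0.0918},
  {"slide": [0,0,0],"dr": [0,0,0],"fingers": 0.0918},
])

```text
clock: 3.62
eef_pos: [0.3799, 0.2528, 0.2458]
orientation: [1.0, -0.008, 0.005, -0.002]
wrist_force: [0.1, -0.4, 0.8]
finger_gap: 0.0918
```

Request:
apply_moves([
  {"slide": [-0.004,0,0.004],"dr": [-0.3,-0.6,0],"fingers": 0.0918},
  {"slide": [0,0,0],"dr": [0,0,0],"fingers": 0.05},
  {"slide": [0,0,0],"dr": [0,0,0],"fingers": 0.03},
  {"slide": [0,0,0],"dr": [0,0,0],"fingers": 0.03},
  {"slide": [0,0,0],"dr": [0,0,0],"fingers": 0.03},
  {"slide": [0,0,0],"dr": [0,0,0],"fingers": 0.03},
])

```text
clock: 4.38
eef_pos: [0.3758, 0.2531, 0.242]
orientation: [1.0, -0.007, -0.0, 0.001]
wrist_force: [0.2, -0.8, -1.2]
finger_gap: 0.0476
```

Request:
apply_moves([
  {"slide": [0,0,-0.02],"dr": [0,0,0],"fingers": 0.03},
  {"slide": [0,0,-0.04],"dr": [0,0,0],"fingers": 0.03},
  {"slide": [0,0,0],"dr": [0,0,0],"fingers": 0.03},
  {"slide": [0.043,-0.027,0],"dr": [0,0,0],"fingers": 0.03},
  {"slide": [0.043,-0.027,0],"dr": [0,0,0],"fingers": 0.03},
  {"slide": [0.043,-0.027,0],"dr": [0,0,0],"fingers": 0.03},
  {"slide": [0.035,-0.022,0],"dr": [0,0,0],"fingers": 0.03},
  {"slide": [0,0,0],"dr": [0,0,0],"fingers": 0.03},
])

```text
clock: 5.38
eef_pos: [0.5427, 0.3547, 0.2903]
orientation: [1.0, -0.008, -0.009, 0.005]
wrist_force: [-1.1, -1.0, -2.2]
finger_gap: 0.0475
```

```bash
cat > st.py <<'E'
from h import *
import sys
s=env.sense(); R=Ro.from_quat(s["orientation"])
print(s["clock"],"tcp",s["eef_pos"].round(4),"grasp",(s["eef_pos"]+R.apply([0,0,.159])).round(4),"gap",s["finger_gap"].round(4),"zaxis",R.as_matrix()[:,2].round(4),"xaxis",R.as_matrix()[:,0].round(4),"F",s["wrist_force"].round(1))
for a in sys.argv[1:]:
    n,f=a.split("="); cv2.imwrite(f"pics/{f}.png",env.capture(n))
E
python3 st.py wrist=w3
```

```text
Traceback (most recent call last):
  File "st.py", line 4, in <module>
    print(s["clock"],"tcp",s["eef_pos"].round(4),"grasp",(s["eef_pos"]+R.apply([0,0,.159])).round(4),"gap",s["finger_gap"].round(4),"zaxis",R.as_matrix()[:,2].round(4),"xaxis",R.as_matrix()[:,0].round(4),"F",s["wrist_force"].round(1))
                                                                                                           ^^^^^^^^^^^^^^^^^^^^^
AttributeError: 'float' object has no attribute 'round'
```

```bash
cat > st.py <<'E'
from h import *
import sys
# usage: st.py [gx,gy,gz] [cam=file]
s=env.sense(); R=Ro.from_quat(s["orientation"]); g=s["eef_pos"]+R.apply([0,0,.159])
print(round(s["clock"],2),"tcp",s["eef_pos"].round(4),"grasp",g.round(4),"gap",round(s["finger_gap"],4),"zaxis",R.as_matrix()[:,2].round(4),"F",s["wrist_force"].round(1))
print("dr to level",np.degrees((R.inv()*Ro.from_quat([1,0,0,0])).as_rotvec()).round(2))
for a in sys.argv[1:]:
    if "=" in a:
        n,f=a.split("="); cv2.imwrite(f"pics/{f}.png",env.capture(n))
    else:
        t=np.array([float(v) for v in a.split(",")]); t[2]+=.159
        print("slide for tcp (tool axes)",R.inv().apply(t-s["eef_pos"]).round(4))
E
python3 st.py .557,.364,.12 wrist=w3
```

```text
5.38 tcp [0.5427 0.3547 0.2903] grasp [0.5399 0.3532 0.1313] gap 0.0475 zaxis [-0.0179 -0.0097 -0.9998] F [-1.1 -1.  -2.2]
dr to level [ 0.56  1.02 -0.89]
slide for tcp (tool axes) [ 0.0143 -0.0096  0.0109]
```

View pics/w3.png

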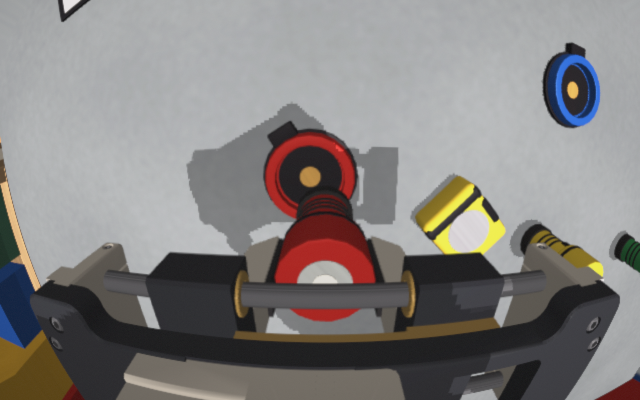

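The red torch is held upright with its tail at about (322,205). The red dock contact is at (310,177), just ahead and to the left, which fits the computed offset. I'll level, centre and lower.

Request:
apply_moves([
  {"slide": [0.014,-0.0095,0],"dr": [0.5,1.0,-0.9],"fingers": 0.03},
  {"slide": [0,0,0],"dr": [0,0,0],"fingers": 0.03},
  {"slide": [0,0,0.01],"dr": [0,0,0],"fingers": 0.03},
  {"slide": [0,0,0],"dr": [0,0,0],"fingers": 0.03},
])

```text
clock: 5.92
eef_pos: [0.5519, 0.3614, 0.2753]
orientation: [1.0, 0.0, -0.006, 0.004]
wrist_force: [0.7, 0.6, -1.8]
finger_gap: 0.0479
```

```bash
python3 st.py .557,.364,.089 wrist=w4
```

```text
5.92 tcp [0.5519 0.3614 0.2753] grasp [0.55   0.3602 0.1164] gap 0.0479 zaxis [-0.0121 -0.0071 -0.9999] F [ 0.7  0.6 -1.8]
dr to level [0.41 0.69 0.01]
slide for tcp (tool axes) [ 0.0054 -0.0028  0.0273]
```

View pics/w4.png

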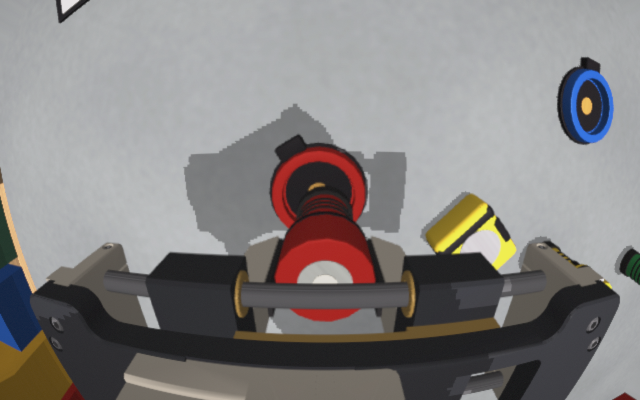

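Request:
apply_moves([
  {"slide": [0.0055,-0.003,0],"dr": [0.5,0.8,0],"fingers": 0.03},
  {"slide": [0,0,0],"dr": [0,0.3,0],"fingers": 0.03},
  {"slide": [0,0,0],"dr": [0,0,0],"fingers": 0.03},
])

```text
clock: 6.35
eef_pos: [0.558, 0.3646, 0.2768]
orientation: [1.0, -0.0, 0.005, -0.002]
wrist_force: [-0.6, 0.5, -2.0]
finger_gap: 0.0476
```

```bash
python3 st.py .557,.364,.089
```

```text
6.35 tcp [0.558  0.3646 0.2768] grasp [0.5597 0.3652 0.1178] gap 0.0476 zaxis [ 0.0107  0.0034 -0.9999] F [-0.6  0.5 -2. ]
dr to level [-0.2  -0.61 -0.  ]
slide for tcp (tool axes) [-0.0013  0.0007  0.0288]
```

Request:
apply_moves([
  {"slide": [-0.001,0.001,0.01],"dr": [-0.1,-0.4,0],"fingers": 0.03},
  {"slide": [0,0,0.007],"dr": [0,0,0],"fingers": 0.03},
  {"slide": [0,0,0],"dr": [0,0,0],"fingers": 0.03},
])

```text
clock: 6.72
eef_pos: [0.5568, 0.3635, 0.2582]
orientation: [1.0, 0.0, 0.001, -0.001]
wrist_force: [-0.5, -0.1, -2.3]
finger_gap: 0.0478
```

```bash
python3 st.py .557,.364,.089 wrist=w5 top=t5 side=s5; python3 - <<'E'
import cv2,numpy as np
a=cv2.imread('pics/s5.png')[230:340,180:320]; b=cv2.imread('pics/w5.png')[100:360,200:460]
cv2.imwrite('pics/c5.png',np.hstack([cv2.resize(a,(510,400),interpolation=2),cv2.resize(b,(290,400))]))
E
```

```text
6.72 tcp [0.5568 0.3635 0.2582] grasp [0.5572 0.3637 0.0992] gap 0.0478 zaxis [ 0.0024  0.0011 -1.    ] F [-0.5 -0.1 -2.3]
dr to level [-0.06 -0.14  0.  ]
slide for tcp (tool axes) [ 0.0001 -0.0005  0.0102]
```

View pics/c5.png

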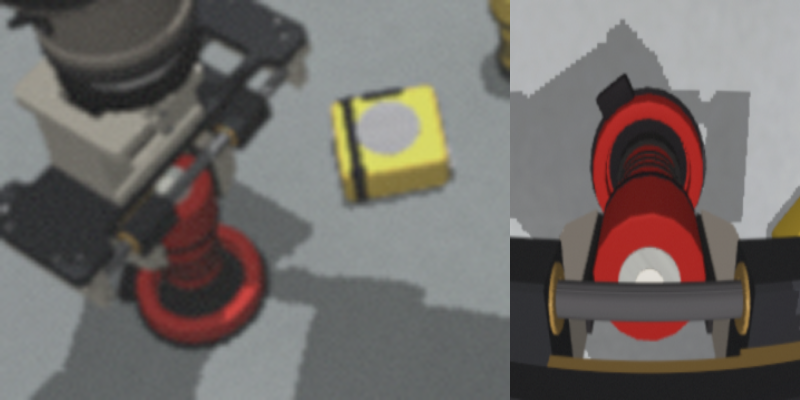

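The torch tail sits inside the red ring in both views. I'll lower it until it touches.

Request:
apply_moves([
  {"slide": [0,0,0.005],"dr": [0,0,0],"fingers": 0.03},
  {"slide": [0,0,0.003],"dr": [0,0,0],"fingers": 0.03},
  {"slide": [0,0,0],"dr": [0,0,0],"fingers": 0.03},
])

```text
clock: 7.25
eef_pos: [0.5572, 0.3637, 0.2512]
orientation: [1.0, -0.0, 0.002, -0.001]
wrist_force: [-0.1, 0.2, -2.4]
finger_gap: 0.0471
```

```bash
python3 st.py .557,.364,.089
```

```text
7.25 tcp [0.5572 0.3637 0.2512] grasp [0.558  0.3641 0.0922] gap 0.0471 zaxis [ 0.0048  0.0023 -1.    ] F [-0.1  0.2 -2.4]
dr to level [-0.13 -0.27 -0.  ]
slide for tcp (tool axes) [-0.0002 -0.0003  0.0032]
```

Request:
apply_moves([
  {"slide": [0,0,0.002],"dr": [0,0,0],"fingers": 0.03},
  {"slide": [0,0,0.001],"dr": [0,0,0],"fingers": 0.03},
  {"slide": [0,0,0],"dr": [0,0,0],"fingers": 0.03},
])

```text
clock: 7.62
eef_pos: [0.5573, 0.3638, 0.2482]
orientation: [1.0, -0.0, 0.003, -0.001]
wrist_force: [0.2, 0.3, -2.2]
finger_gap: 0.0477
```

```bash
python3 st.py .557,.364,.089
```

```text
7.62 tcp [0.5573 0.3638 0.2482] grasp [0.5582 0.3642 0.0892] gap 0.0477 zaxis [ 0.0053  0.0025 -1.    ] F [ 0.2  0.3 -2.2]
dr to level [-0.14 -0.3  -0.  ]
slide for tcp (tool axes) [-0.0003 -0.0002  0.0002]
```

Request:
apply_moves([
  {"slide": [0,0,0.0015],"dr": [0,0,0],"fingers": 0.03},
  {"slide": [0,0,0.0],"dr": [0,0,0],"fingers": 0.03},
])

```text
clock: 7.88
eef_pos: [0.5575, 0.3638, 0.2484]
orientation: [1.0, 0.0, 0.004, -0.002]
wrist_force: [-0.3, -0.2, -2.8]
finger_gap: 0.0476
```

Request:
apply_moves([
  {"slide": [0,0,0.002],"dr": [0,-0.3,0],"fingers": 0.03},
  {"slide": [0,0,0.001],"dr": [0,0,0],"fingers": 0.03},
])

```text
clock: 8.12
eef_pos: [0.5584, 0.3638, 0.2481]
orientation: [1.0, 0.0, 0.003, -0.002]
wrist_force: [-2.7, -0.9, 4.5]
finger_gap: 0.0476
```

Contact: the vertical force went from -2.2 to +4.5 N at the expected seated height. Now I'll release.

Request:
apply_moves([
  {"slide": [0,0,0],"dr": [0,0,0],"fingers": 0.0918},
  {"slide": [0,0,0],"dr": [0,0,0],"fingers": 0.0918},
  {"slide": [0,0,0],"dr": [0,0,0],"fingers": 0.0918},
  {"slide": [0,0,0],"dr": [0,0,0],"fingers": 0.0918},
])

```text
clock: 8.62
eef_pos: [0.5586, 0.364, 0.248]
orientation: [1.0, 0.0, 0.003, -0.002]
wrist_force: [0.3, 0.2, 0.0]
finger_gap: 0.0832
```

```bash
python3 st.py wrist=w6
```

```text
8.62 tcp [0.5586 0.364  0.248 ] grasp [0.5597 0.3648 0.089 ] gap 0.0832 zaxis [ 0.0068  0.005  -1.    ] F [0.3 0.2 0. ]
dr to level [-0.29 -0.39  0.01]
```

View pics/w6.png

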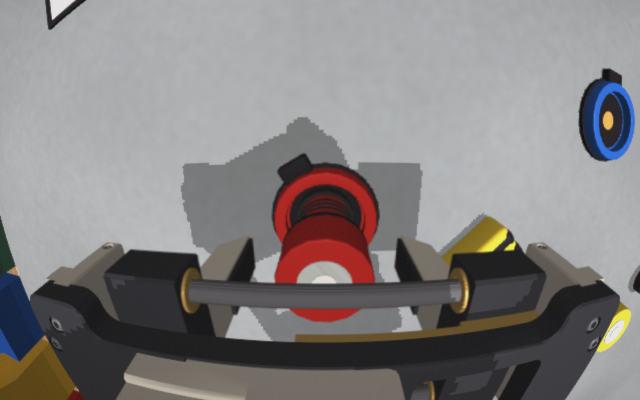

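The red torch stands inside its ring with the fingers clear. Next is yellow.

Request:
apply_moves([
  {"slide": [0,0,-0.04],"dr": [0,0,0],"fingers": 0.0918},
  {"slide": [0,0,-0.06],"dr": [0,0,0],"fingers": 0.0918},
  {"slide": [0,0,0],"dr": [0,0,0],"fingers": 0.0918},
  {"slide": [-0.0157,0.05,0],"dr": [0,0,0],"fingers": 0.0918},
  {"slide": [-0.0157,0.05,0],"dr": [0,0,0],"fingers": 0.0918},
  {"slide": [-0.0157,0.05,0],"dr": [0,0,0],"fingers": 0.0918},
  {"slide": [-0.0157,0.05,0],"dr": [0,0,0],"fingers": 0.0918},
  {"slide": [-0.01,0.04,0],"dr": [0,0,0],"fingers": 0.0918},
])

```text
clock: 9.68
eef_pos: [0.4823, 0.1192, 0.3439]
orientation: [1.0, 0.003, 0.001, -0.002]
wrist_force: [-0.0, -0.0, 0.9]
finger_gap: 0.0916
```

```bash
python3 st.py .480,.109,.15
```

```text
9.68 tcp [0.4823 0.1192 0.3439] grasp [0.4827 0.1198 0.1849] gap 0.0916 zaxis [ 0.002   0.0035 -1.    ] F [-0.  -0.   0.9]
dr to level [-0.2  -0.12  0.3 ]
slide for tcp (tool axes) [-0.0025  0.0103  0.0349]
```

Request:
apply_moves([
  {"slide": [-0.0025,0.01,0],"dr": [-0.2,-0.1,0.3],"fingers": 0.0918},
  {"slide": [0,0,0],"dr": [0,0,0],"fingers": 0.0918},
  {"slide": [0,0,0.035],"dr": [0,0,0],"fingers": 0.0918},
  {"slide": [0,0,0],"dr": [0,0,0],"fingers": 0.0918},
])

```text
clock: 10.18
eef_pos: [0.48, 0.1092, 0.3076]
orientation: [1.0, -0.001, -0.0, -0.0]
wrist_force: [-0.3, 0.2, -0.4]
finger_gap: 0.0918
```

```bash
python3 st.py .480,.109,.083 wrist=w7; python3 -c "
from h import *
s=env.sense();print(wproj([.48,.109,.1],s['eef_pos'],s['orientation']))"
```

```text
10.18 tcp [0.48   0.1092 0.3076] grasp [0.48   0.1093 0.1486] gap 0.0918 zaxis [-1.e-04  8.e-04 -1.e+00] F [-0.3  0.2 -0.4]
dr to level [-0.05  0.   -0.15]
slide for tcp (tool axes) [-0.      0.0002  0.0656]
[325.04475278 232.56374152]
```

View pics/w7.png

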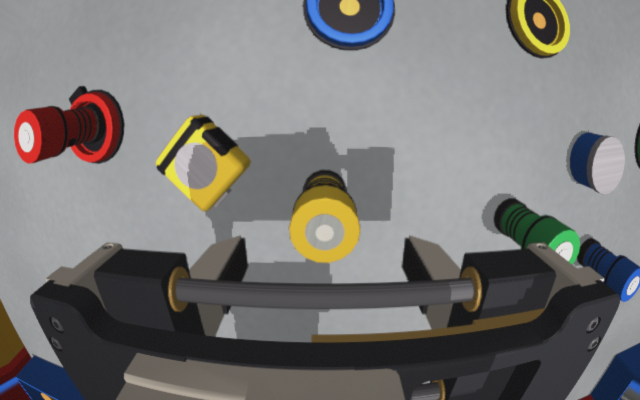

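The yellow lens at (325,233) is exactly where predicted. I'll descend and grip.

Request:
apply_moves([
  {"slide": [0,0,0.03],"dr": [0,0,0],"fingers": 0.0918},
  {"slide": [0,0,0.03],"dr": [0,0,0],"fingers": 0.0918},
  {"slide": [0,0,0],"dr": [0,0,0],"fingers": 0.0918},
])

```text
clock: 10.6
eef_pos: [0.4837, 0.1119, 0.252]
orientation: [1.0, 0.0, 0.006, -0.001]
wrist_force: [0.5, -0.1, 0.2]
finger_gap: 0.0917
```

```bash
python3 st.py .480,.109,.083
```

```text
10.6 tcp [0.4837 0.1119 0.252 ] grasp [0.4856 0.1123 0.093 ] gap 0.0917 zaxis [ 0.0119  0.0021 -0.9999] F [ 0.5 -0.1  0.2]
dr to level [-0.12 -0.68  0.05]
slide for tcp (tool axes) [-0.0039  0.003   0.0099]
```

Request:
apply_moves([
  {"slide": [-0.0045,0.003,0.006],"dr": [-0.1,-0.8,0],"fingers": 0.0918},
  {"slide": [0,0,0.003],"dr": [0,-0.2,0],"fingers": 0.0918},
  {"slide": [0,0,0],"dr": [0,0,0],"fingers": 0.0918},
])

```text
clock: 10.98
eef_pos: [0.4804, 0.1095, 0.2459]
orientation: [1.0, 0.001, -0.0, -0.0]
wrist_force: [0.0, 0.2, -0.4]
finger_gap: 0.0914
```

```bash
python3 st.py .480,.109,.083
```

```text
10.97 tcp [0.4804 0.1095 0.2459] grasp [0.4803 0.1096 0.0869] gap 0.0914 zaxis [-8.e-04  8.e-04 -1.e+00] F [ 0.   0.2 -0.4]
dr to level [-0.04  0.05  0.1 ]
slide for tcp (tool axes) [-0.0004  0.0005  0.0039]
```

Request:
apply_moves([
  {"slide": [0,0,0.003],"dr": [0,0,0],"fingers": 0.0918},
  {"slide": [0,0,0],"dr": [0,0,0],"fingers": 0.05},
  {"slide": [0,0,0],"dr": [0,0,0],"fingers": 0.03},
  {"slide": [0,0,0],"dr": [0,0,0],"fingers": 0.03},
  {"slide": [0,0,0],"dr": [0,0,0],"fingers": 0.03},
  {"slide": [0,0,0],"dr": [0,0,0],"fingers": 0.03},
])

```text
clock: 11.72
eef_pos: [0.4807, 0.1094, 0.2436]
orientation: [1.0, 0.001, 0.0, -0.0]
wrist_force: [-0.4, -1.5, 1.0]
finger_gap: 0.0474
```

```bash
python3 st.py .480,.109,.083
```

```text
11.72 tcp [0.4807 0.1094 0.2436] grasp [0.4808 0.1095 0.0846] gap 0.0474 zaxis [ 8.e-04  8.e-04 -1.e+00] F [-0.4 -1.5  1. ]
dr to level [-0.05 -0.05  0.09]
slide for tcp (tool axes) [-0.0007  0.0004  0.0016]
```

Request:
apply_moves([
  {"slide": [0,0,-0.02],"dr": [0,0,0],"fingers": 0.03},
  {"slide": [0,0,-0.04],"dr": [0,0,0],"fingers": 0.03},
  {"slide": [0.03,0.036,0],"dr": [0,0,0],"fingers": 0.03},
  {"slide": [0.032,0.038,0],"dr": [0,0,0],"fingers": 0.03},
  {"slide": [0.032,0.038,0],"dr": [0,0,0],"fingers": 0.03},
  {"slide": [0.032,0.038,0],"dr": [0,0,0],"fingers": 0.03},
  {"slide": [0.032,0.038,0],"dr": [0,0,0],"fingers": 0.03},
  {"slide": [0.02,0.024,0],"dr": [0,0,0],"fingers": 0.03},
])

```text
clock: 12.72
eef_pos: [0.6622, -0.1064, 0.3016]
orientation: [1.0, 0.003, -0.003, -0.001]
wrist_force: [0.9, -0.1, -2.4]
finger_gap: 0.0476
```

```bash
python3 st.py .671,-.118,.12
```

```text
12.72 tcp [ 0.6622 -0.1064  0.3016] grasp [ 0.6612 -0.1061  0.1426] gap 0.0476 zaxis [-0.0065  0.0018 -1.    ] F [ 0.9 -0.1 -2.4]
dr to level [-0.1   0.37  0.34]
slide for tcp (tool axes) [0.0089 0.0117 0.0226]
```

Request:
apply_moves([
  {"slide": [0.009,0.0115,0],"dr": [-0.1,0.4,0.3],"fingers": 0.03},
  {"slide": [0,0,0.015],"dr": [0,0,0],"fingers": 0.03},
  {"slide": [0,0,0],"dr": [0,0,0],"fingers": 0.03},
])

```text
clock: 13.1
eef_pos: [0.6713, -0.1199, 0.282]
orientation: [1.0, -0.001, -0.002, -0.001]
wrist_force: [0.4, 0.5, -2.2]
finger_gap: 0.0472
```

```bash
python3 st.py .671,-.118,.091 wrist=w8; python3 -c "
from h import *
s=env.sense();print(wproj([.671,-.118,.018],s['eef_pos'],s['orientation']))"
```

```text
13.1 tcp [ 0.6713 -0.1199  0.282 ] grasp [ 0.6706 -0.1197  0.123 ] gap 0.0472 zaxis [-0.0046  0.0016 -1.    ] F [ 0.4  0.5 -2.2]
dr to level [-0.09  0.26 -0.11]
slide for tcp (tool axes) [-0.0002 -0.0019  0.032 ]
[322.26737251 203.62718206]
```

View pics/w8.png

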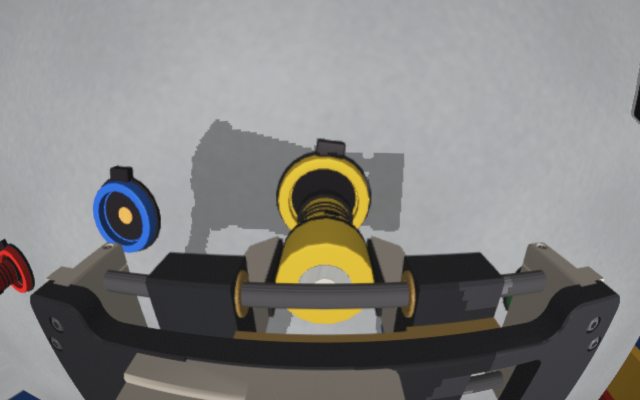

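The yellow ring is centred at about x = 324 px, in line with the torch. I'll lower.

Request:
apply_moves([
  {"slide": [0,-0.002,0.01],"dr": [-0.1,0.2,0],"fingers": 0.03},
  {"slide": [0,0,0.008],"dr": [0,0,0],"fingers": 0.03},
  {"slide": [0,0,0],"dr": [0,0,0],"fingers": 0.03},
])

```text
clock: 13.52
eef_pos: [0.6711, -0.116, 0.2644]
orientation: [1.0, 0.0, 0.0, 0.0]
wrist_force: [-0.1, 1.0, -2.3]
finger_gap: 0.0476
```

```bash
python3 st.py .671,-.118,.091
```

```text
13.53 tcp [ 0.6711 -0.116   0.2644] grasp [ 0.6713 -0.1161  0.1054] gap 0.0476 zaxis [ 1.e-03 -8.e-04 -1.e+00] F [-0.1  1.  -2.3]
dr to level [ 0.04 -0.06  0.02]
slide for tcp (tool axes) [-0.0002  0.002   0.0144]
```

Request:
apply_moves([
  {"slide": [0,0.001,0.006],"dr": [0,0,0],"fingers": 0.03},
  {"slide": [0,0,0.005],"dr": [0,0,0],"fingers": 0.03},
  {"slide": [0,0,0],"dr": [0,0,0],"fingers": 0.03},
])

```text
clock: 13.9
eef_pos: [0.6712, -0.1169, 0.2531]
orientation: [1.0, 0.0, 0.001, 0.0]
wrist_force: [0.2, 0.5, -1.9]
finger_gap: 0.0474
```

```bash
python3 st.py .671,-.118,.091 wrist=w9
```

```text
13.9 tcp [ 0.6712 -0.1169  0.2531] grasp [ 0.6715 -0.1171  0.0941] gap 0.0474 zaxis [ 1.6e-03 -9.0e-04 -1.0e+00] F [ 0.2  0.5 -1.9]
dr to level [ 0.05 -0.09  0.03]
slide for tcp (tool axes) [-0.0002  0.0011  0.0031]
```

View pics/w9.png

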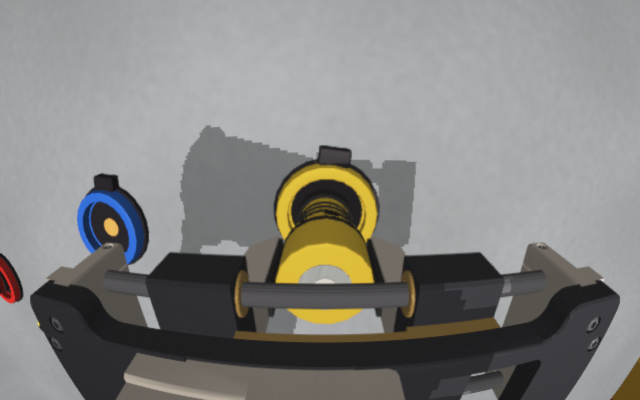

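The tail is inside the recess. I'll make the final descent in small steps.

Request:
apply_moves([
  {"slide": [0,0,0.0025],"dr": [0,0,0],"fingers": 0.03},
  {"slide": [0,0,0.0015],"dr": [0,0,0],"fingers": 0.03},
])

```text
clock: 14.2
eef_pos: [0.6715, -0.1171, 0.2497]
orientation: [1.0, 0.0, 0.002, 0.001]
wrist_force: [-0.7, 0.3, 3.4]
finger_gap: 0.0474
```

Request:
apply_moves([
  {"slide": [0,0,0.0015],"dr": [0,0,0],"fingers": 0.03},
])

```text
clock: 14.32
eef_pos: [0.6716, -0.1171, 0.2496]
orientation: [1.0, 0.0, 0.002, 0.001]
wrist_force: [-5.0, 0.8, 12.1]
finger_gap: 0.0472
```

Seated: the force is +12 N and z has stopped. I'll release and lift.

Request:
apply_moves([
  {"slide": [0,0,0],"dr": [0,0,0],"fingers": 0.0918},
  {"slide": [0,0,0],"dr": [0,0,0],"fingers": 0.0918},
  {"slide": [0,0,0],"dr": [0,0,0],"fingers": 0.0918},
  {"slide": [0,0,0],"dr": [0,0,0],"fingers": 0.0918},
])

```text
clock: 14.82
eef_pos: [0.6719, -0.1172, 0.2507]
orientation: [1.0, 0.0, 0.003, 0.001]
wrist_force: [-0.6, 0.1, -0.3]
finger_gap: 0.0832
```

```bash
python3 st.py wrist=w10
```

```text
14.82 tcp [ 0.6719 -0.1172  0.2507] grasp [ 0.6729 -0.1176  0.0917] gap 0.0832 zaxis [ 0.0065 -0.0023 -1.    ] F [-0.6  0.1 -0.3]
dr to level [ 0.13 -0.37  0.02]
```

View pics/w10.png

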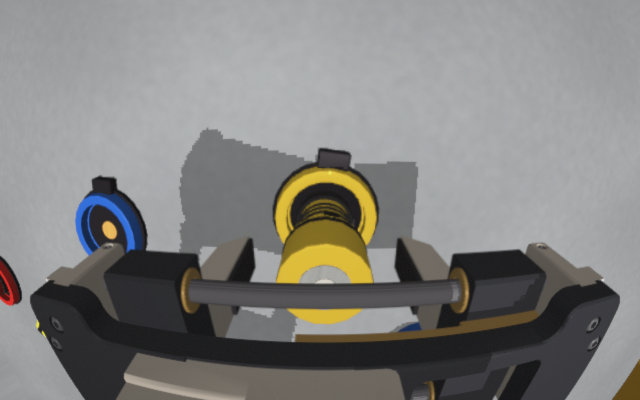

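The yellow torch stands in its dock with the fingers clear. Next is green.

Request:
apply_moves([
  {"slide": [0,0,-0.04],"dr": [0,0,0],"fingers": 0.0918},
  {"slide": [0,0,-0.06],"dr": [0,0,0],"fingers": 0.0918},
  {"slide": [0,0,0],"dr": [0,0,0],"fingers": 0.0918},
  {"slide": [-0.05,-0.004,0],"dr": [0,0,0],"fingers": 0.0918},
  {"slide": [-0.05,-0.004,0],"dr": [0,0,0],"fingers": 0.0918},
  {"slide": [-0.05,-0.004,0],"dr": [0,0,0],"fingers": 0.0918},
  {"slide": [-0.05,-0.005,0],"dr": [0,0,0],"fingers": 0.0918},
  {"slide": [-0.018,-0.002,0],"dr": [0,0,0],"fingers": 0.0918},
])

```text
clock: 15.88
eef_pos: [0.4465, -0.0971, 0.3456]
orientation: [1.0, 0.0, -0.001, -0.0]
wrist_force: [0.6, 0.6, 0.6]
finger_gap: 0.0917
```

```bash
python3 st.py .451,-.098,.15
```

```text
15.88 tcp [ 0.4465 -0.0971  0.3456] grasp [ 0.4463 -0.0971  0.1866] gap 0.0917 zaxis [-1.3e-03  1.0e-04 -1.0e+00] F [0.6 0.6 0.6]
dr to level [-0.01  0.07  0.04]
slide for tcp (tool axes) [0.0045 0.0009 0.0366]
```

Request:
apply_moves([
  {"slide": [0.0045,0.001,0],"dr": [0,0,0],"fingers": 0.0918},
  {"slide": [0,0,0.035],"dr": [0,0,0],"fingers": 0.0918},
  {"slide": [0,0,0],"dr": [0,0,0],"fingers": 0.0918},
])

```text
clock: 16.25
eef_pos: [0.4519, -0.0984, 0.3098]
orientation: [1.0, -0.0, 0.0, 0.0]
wrist_force: [0.1, -0.3, 0.8]
finger_gap: 0.0918
```

```bash
python3 st.py .451,-.098,.083 wrist=w11; python3 -c "
from h import *
s=env.sense();print(wproj([.4513,-.0976,.1],s['eef_pos'],s['orientation']))"
```

```text
16.25 tcp [ 0.4519 -0.0984  0.3098] grasp [ 0.4519 -0.0985  0.1508] gap 0.0918 zaxis [ 0.e+00 -2.e-04 -1.e+00] F [ 0.1 -0.3  0.8]
dr to level [ 0.01 -0.   -0.  ]
slide for tcp (tool axes) [-0.0009 -0.0004  0.0678]
[322.14388137 231.99622013]
```

View pics/w11.png

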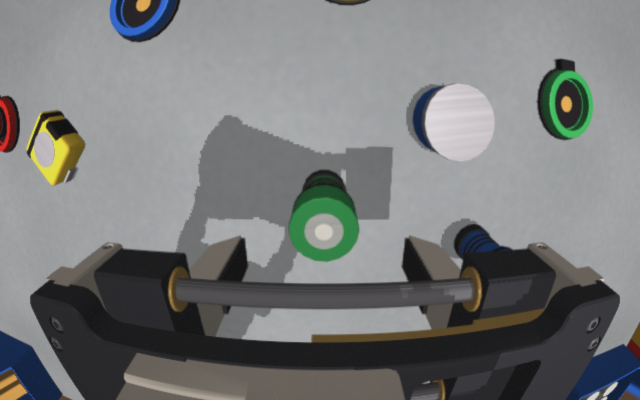

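The green lens is at (323,231), as predicted. I'll descend.

Request:
apply_moves([
  {"slide": [-0.001,0,0.03],"dr": [0,0,0],"fingers": 0.0918},
  {"slide": [-0.002,0,0.025],"dr": [0,-0.3,0],"fingers": 0.0918},
  {"slide": [0,0,0.005],"dr": [0,0,0],"fingers": 0.0918},
  {"slide": [0,0,0],"dr": [0,0,0],"fingers": 0.0918},
])

```text
clock: 16.8
eef_pos: [0.4546, -0.1001, 0.2543]
orientation: [1.0, 0.0, 0.004, 0.003]
wrist_force: [0.4, -0.3, -0.6]
finger_gap: 0.0916
```

```bash
python3 st.py .451,-.098,.083
```

```text
16.8 tcp [ 0.4546 -0.1001  0.2543] grasp [ 0.4558 -0.1009  0.0953] gap 0.0916 zaxis [ 0.0075 -0.0051 -1.    ] F [ 0.4 -0.3 -0.6]
dr to level [ 0.29 -0.43  0.03]
slide for tcp (tool axes) [-0.0037 -0.0022  0.0122]
```

Request:
apply_moves([
  {"slide": [-0.0035,-0.002,0.006],"dr": [0.3,-0.5,0],"fingers": 0.0918},
  {"slide": [0,0,0.005],"dr": [0,-0.1,0],"fingers": 0.0918},
  {"slide": [0,0,0],"dr": [0,0,0],"fingers": 0.0918},
])

```text
clock: 17.18
eef_pos: [0.4519, -0.0983, 0.2446]
orientation: [1.0, 0.0, 0.0, 0.001]
wrist_force: [0.6, -0.6, -0.8]
finger_gap: 0.0918
```

```bash
python3 st.py .451,-.098,.083
```

```text
17.18 tcp [ 0.4519 -0.0983  0.2446] grasp [ 0.4519 -0.0984  0.0856] gap 0.0918 zaxis [ 2.e-04 -1.e-03 -1.e+00] F [ 0.6 -0.6 -0.8]
dr to level [ 0.06 -0.01  0.04]
slide for tcp (tool axes) [-0.0009 -0.0003  0.0026]
```

Request:
apply_moves([
  {"slide": [-0.001,0,0.002],"dr": [0,0,0],"fingers": 0.0918},
  {"slide": [0,0,0],"dr": [0,0,0],"fingers": 0.05},
  {"slide": [0,0,0],"dr": [0,0,0],"fingers": 0.03},
  {"slide": [0,0,0],"dr": [0,0,0],"fingers": 0.03},
  {"slide": [0,0,0],"dr": [0,0,0],"fingers": 0.03},
  {"slide": [0,0,0],"dr": [0,0,0],"fingers": 0.03},
])

```text
clock: 17.92
eef_pos: [0.451, -0.0983, 0.2429]
orientation: [1.0, 0.0, 0.0, 0.001]
wrist_force: [0.3, -0.6, -1.2]
finger_gap: 0.0474
```

```bash
python3 st.py .451,-.098,.083
```

```text
17.93 tcp [ 0.451  -0.0983  0.2429] grasp [ 0.4511 -0.0985  0.0839] gap 0.0474 zaxis [ 0.001  -0.0012 -1.    ] F [ 0.3 -0.6 -1.2]
dr to level [ 0.07 -0.06  0.03]
slide for tcp (tool axes) [ 0.     -0.0003  0.0009]
```

Request:
apply_moves([
  {"slide": [0,0,-0.025],"dr": [0,0,0],"fingers": 0.03},
  {"slide": [0,0,-0.05],"dr": [0,0,0],"fingers": 0.03},
  {"slide": [0,0,-0.045],"dr": [0,0,0],"fingers": 0.03},
  {"slide": [0.016,0.045,0],"dr": [0,0,0],"fingers": 0.03},
  {"slide": [0.018,0.045,0],"dr": [0,0,0],"fingers": 0.03},
  {"slide": [0.018,0.045,0],"dr": [0,0,0],"fingers": 0.03},
  {"slide": [0.018,0.045,0],"dr": [0,0,0],"fingers": 0.03},
  {"slide": [0.018,0.045,0],"dr": [0,0,0],"fingers": 0.03},
])

```text
clock: 18.92
eef_pos: [0.5401, -0.3258, 0.3635]
orientation: [1.0, 0.003, -0.003, -0.002]
wrist_force: [0.4, 0.5, -2.0]
finger_gap: 0.0476
```

```bash
python3 st.py .557,-.369,.12
```

```text
18.93 tcp [ 0.5401 -0.3258  0.3635] grasp [ 0.5392 -0.3253  0.2045] gap 0.0476 zaxis [-0.0061  0.0031 -1.    ] F [ 0.4  0.5 -2. ]
dr to level [-0.18  0.35  0.33]
slide for tcp (tool axes) [0.0171 0.0436 0.0843]
```

Request:
apply_moves([
  {"slide": [0.009,0.022,0],"dr": [-0.1,0.3,0.3],"fingers": 0.03},
  {"slide": [0.008,0.02,0],"dr": [-0.1,0.2,0],"fingers": 0.03},
  {"slide": [0,0,0],"dr": [0,0,0],"fingers": 0.03},
  {"slide": [0,0,0.04],"dr": [0,0,0],"fingers": 0.03},
  {"slide": [0,0,0.03],"dr": [0,0,0],"fingers": 0.03},
  {"slide": [0,0,0],"dr": [0,0,0],"fingers": 0.03},
])

```text
clock: 19.68
eef_pos: [0.5566, -0.37, 0.2866]
orientation: [1.0, -0.001, -0.002, -0.003]
wrist_force: [-0.4, 0.1, -2.4]
finger_gap: 0.0473
```

```bash
python3 st.py .557,-.369,.09 wrist=w12
```

```text
19.68 tcp [ 0.5566 -0.37    0.2866] grasp [ 0.556  -0.3691  0.1276] gap 0.0473 zaxis [-0.004   0.0056 -1.    ] F [-0.4  0.1 -2.4]
dr to level [-0.32  0.23 -0.15]
slide for tcp (tool axes) [ 0.0005 -0.0008  0.0376]
```

View pics/w12.png

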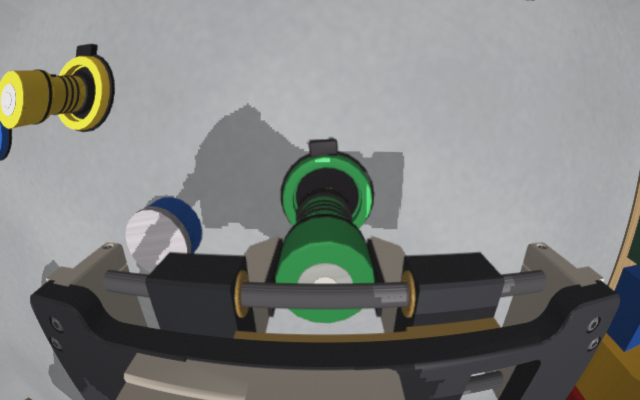

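The green ring is centred at about x = 327 px, lined up with the torch. The tin hasn't moved. I'll lower.

Request:
apply_moves([
  {"slide": [0.0005,0,0.012],"dr": [-0.3,0.2,0],"fingers": 0.03},
  {"slide": [0,0,0.01],"dr": [0,0,0],"fingers": 0.03},
  {"slide": [0,0,0.003],"dr": [0,0,0],"fingers": 0.03},
  {"slide": [0,0,0],"dr": [0,0,0],"fingers": 0.03},
])

```text
clock: 20.23
eef_pos: [0.5583, -0.37, 0.2655]
orientation: [1.0, -0.001, 0.003, 0.003]
wrist_force: [-0.2, 0.0, -1.9]
finger_gap: 0.0473
```

```bash
python3 st.py .557,-.369,.09
```

```text
20.23 tcp [ 0.5583 -0.37    0.2655] grasp [ 0.5592 -0.3709  0.1065] gap 0.0473 zaxis [ 0.0062 -0.0054 -1.    ] F [-0.2  0.  -1.9]
dr to level [ 0.31 -0.36 -0.1 ]
slide for tcp (tool axes) [-0.0014 -0.0011  0.0165]
```

Request:
apply_moves([
  {"slide": [-0.0015,-0.001,0.006],"dr": [0.2,-0.3,0],"fingers": 0.03},
  {"slide": [0,0,0.005],"dr": [0,0,0],"fingers": 0.03},
  {"slide": [0,0,0],"dr": [0,0,0],"fingers": 0.03},
])

```text
clock: 20.6
eef_pos: [0.5567, -0.3691, 0.2543]
orientation: [1.0, -0.001, 0.001, 0.001]
wrist_force: [0.0, 0.1, -2.7]
finger_gap: 0.0471
```

```bash
python3 st.py .557,-.369,.09 wrist=w13
```

```text
20.6 tcp [ 0.5567 -0.3691  0.2543] grasp [ 0.5569 -0.3695  0.0953] gap 0.0471 zaxis [ 0.0013 -0.0022 -1.    ] F [ 0.   0.1 -2.7]
dr to level [ 0.12 -0.07 -0.12]
slide for tcp (tool axes) [ 0.0003 -0.0001  0.0053]
```

View pics/w13.png

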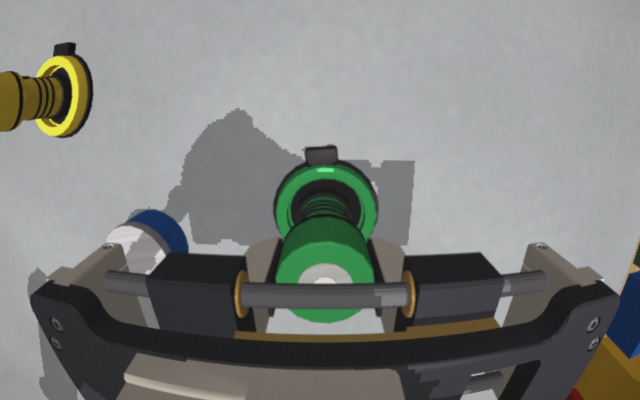

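The tail is inside the green recess.

Request:
apply_moves([
  {"slide": [0,0,0.003],"dr": [0,0,0],"fingers": 0.03},
  {"slide": [0,0,0.002],"dr": [0,0,0],"fingers": 0.03},
])

```text
clock: 20.9
eef_pos: [0.5569, -0.3693, 0.2496]
orientation: [1.0, -0.001, 0.001, 0.001]
wrist_force: [-0.2, 0.4, -2.3]
finger_gap: 0.0476
```

Request:
apply_moves([
  {"slide": [0,0,0.0015],"dr": [0,0,0],"fingers": 0.03},
])

```text
clock: 21.02
eef_pos: [0.5571, -0.3693, 0.2489]
orientation: [1.0, -0.001, 0.001, 0.002]
wrist_force: [-2.6, 2.6, 9.3]
finger_gap: 0.0478
```

Seated: the force is +9.3 N at z = 0.249. I'll release.

Request:
apply_moves([
  {"slide": [0,0,0],"dr": [0,0,0],"fingers": 0.0918},
  {"slide": [0,0,0],"dr": [0,0,0],"fingers": 0.0918},
  {"slide": [0,0,0],"dr": [0,0,0],"fingers": 0.0918},
  {"slide": [0,0,0],"dr": [0,0,0],"fingers": 0.0918},
])

```text
clock: 21.52
eef_pos: [0.5574, -0.3696, 0.25]
orientation: [1.0, -0.001, 0.002, 0.003]
wrist_force: [-0.2, -0.1, 0.1]
finger_gap: 0.083
```

```bash
python3 st.py wrist=w14
```

```text
21.52 tcp [ 0.5574 -0.3696  0.25  ] grasp [ 0.5582 -0.3704  0.091 ] gap 0.083 zaxis [ 0.005  -0.0051 -1.    ] F [-0.2 -0.1  0.1]
dr to level [ 0.29 -0.29 -0.11]
```

View pics/w14.png

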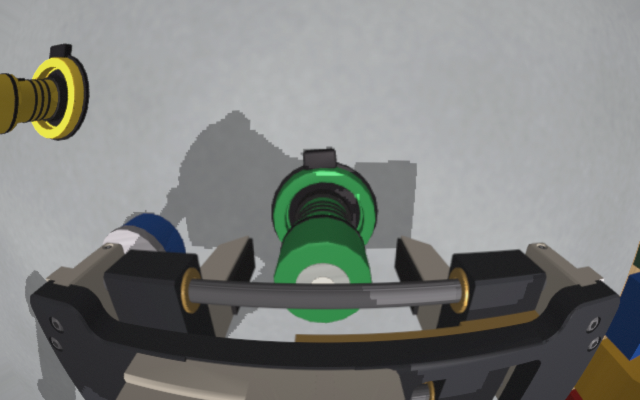

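The green torch is standing in its dock. Next is blue.

Request:
apply_moves([
  {"slide": [0,0,-0.04],"dr": [0,0,0],"fingers": 0.0918},
  {"slide": [0,0,-0.06],"dr": [0,0,0],"fingers": 0.0918},
  {"slide": [0,0,0],"dr": [0,0,0],"fingers": 0.0918},
  {"slide": [-0.04,-0.027,0],"dr": [0,0,0],"fingers": 0.0918},
  {"slide": [-0.04,-0.027,0],"dr": [0,0,0],"fingers": 0.0918},
  {"slide": [-0.04,-0.027,0],"dr": [0,0,0],"fingers": 0.0918},
  {"slide": [-0.038,-0.025,0],"dr": [0,0,0],"fingers": 0.0918},
  {"slide": [0,0,0],"dr": [0,0,0],"fingers": 0.0918},
])

```text
clock: 22.58
eef_pos: [0.3935, -0.2589, 0.3458]
orientation: [1.0, -0.001, -0.001, -0.0]
wrist_force: [0.5, -0.1, 0.1]
finger_gap: 0.0921
```

```bash
python3 st.py .394,-.2605,.15
```

```text
22.57 tcp [ 0.3935 -0.2589  0.3458] grasp [ 0.3933 -0.2588  0.1868] gap 0.0921 zaxis [-1.2e-03  1.0e-04 -1.0e+00] F [ 0.5 -0.1  0.1]
dr to level [-0.    0.07 -0.13]
slide for tcp (tool axes) [0.0006 0.0017 0.0368]
```

Request:
apply_moves([
  {"slide": [0,0.002,0.018],"dr": [0,0,0],"fingers": 0.0918},
  {"slide": [0,0,0.018],"dr": [0,0,0],"fingers": 0.0918},
  {"slide": [0,0,0],"dr": [0,0,0],"fingers": 0.0918},
])

```text
clock: 22.95
eef_pos: [0.395, -0.2623, 0.3089]
orientation: [1.0, -0.001, 0.001, 0.001]
wrist_force: [-0.5, -0.4, 1.2]
finger_gap: 0.0916
```

```bash
python3 st.py .394,-.2605,.083 wrist=w15; python3 -c "
from h import *
s=env.sense();print(wproj([.3938,-.2605,.1],s['eef_pos'],s['orientation']))"
```

```text
22.95 tcp [ 0.395  -0.2623  0.3089] grasp [ 0.3952 -0.2626  0.1499] gap 0.0916 zaxis [ 0.0014 -0.0021 -1.    ] F [-0.5 -0.4  1.2]
dr to level [ 0.12 -0.08 -0.15]
slide for tcp (tool axes) [-0.0011 -0.0019  0.0669]
[320.36841054 232.74778949]
```

View pics/w15.png

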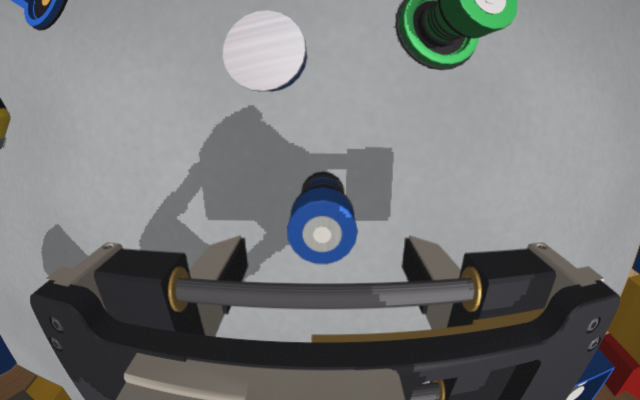

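The blue lens is at (322,235), within 2–3 px of the prediction, so about 1.5 mm. I'll descend.

Request:
apply_moves([
  {"slide": [-0.003,-0.001,0.03],"dr": [0.1,-0.1,0],"fingers": 0.0918},
  {"slide": [-0.002,0,0.025],"dr": [0,-0.3,0],"fingers": 0.0918},
  {"slide": [0,0,0.005],"dr": [0,0,0],"fingers": 0.0918},
  {"slide": [0,0,0],"dr": [0,0,0],"fingers": 0.0918},
])

```text
clock: 23.5
eef_pos: [0.3929, -0.2638, 0.2511]
orientation: [1.0, -0.001, 0.001, 0.003]
wrist_force: [0.7, 0.0, 0.1]
finger_gap: 0.0915
```

```bash
python3 st.py .393,-.261,.083
```

```text
23.5 tcp [ 0.3929 -0.2638  0.2511] grasp [ 0.3931 -0.2648  0.0921] gap 0.0915 zaxis [ 0.001  -0.0064 -1.    ] F [0.7 0.  0.1]
dr to level [ 0.37 -0.06 -0.14]
slide for tcp (tool axes) [ 0.0001 -0.0029  0.0091]
```

Request:
apply_moves([
  {"slide": [0,-0.003,0.005],"dr": [0.3,0,0],"fingers": 0.0918},
  {"slide": [0,0,0.004],"dr": [0,0,0],"fingers": 0.0918},
  {"slide": [0,0,0],"dr": [0,0,0],"fingers": 0.0918},
])

```text
clock: 23.88
eef_pos: [0.3937, -0.2611, 0.2436]
orientation: [1.0, -0.001, 0.002, 0.002]
wrist_force: [-0.2, 0.3, -0.7]
finger_gap: 0.0921
```

```bash
python3 st.py .393,-.261,.083
```

```text
23.88 tcp [ 0.3937 -0.2611  0.2436] grasp [ 0.3944 -0.2617  0.0846] gap 0.0921 zaxis [ 0.0042 -0.0035 -1.    ] F [-0.2  0.3 -0.7]
dr to level [ 0.2  -0.24 -0.13]
slide for tcp (tool axes) [-0.0007 -0.0001  0.0016]
```

Request:
apply_moves([
  {"slide": [-0.001,0,0],"dr": [0.2,-0.2,0],"fingers": 0.0918},
  {"slide": [0,0,0],"dr": [0,0,0],"fingers": 0.05},
  {"slide": [0,0,0],"dr": [0,0,0],"fingers": 0.03},
  {"slide": [0,0,0],"dr": [0,0,0],"fingers": 0.03},
  {"slide": [0,0,0],"dr": [0,0,0],"fingers": 0.03},
  {"slide": [0,0,0],"dr": [0,0,0],"fingers": 0.03},
])

```text
clock: 24.62
eef_pos: [0.3927, -0.2612, 0.244]
orientation: [1.0, -0.001, 0.001, 0.0]
wrist_force: [-0.4, 0.2, -0.9]
finger_gap: 0.0474
```

```bash
python3 st.py .393,-.261,.083
```

```text
24.62 tcp [ 0.3927 -0.2612  0.244 ] grasp [ 0.3929 -0.2613  0.085 ] gap 0.0474 zaxis [ 1.1e-03 -3.0e-04 -1.0e+00] F [-0.4  0.2 -0.9]
dr to level [ 0.02 -0.06 -0.14]
slide for tcp (tool axes) [ 0.0003 -0.0002  0.002 ]
```

Request:
apply_moves([
  {"slide": [0,0,-0.025],"dr": [0,0,0],"fingers": 0.03},
  {"slide": [0,0,-0.05],"dr": [0,0,0],"fingers": 0.03},
  {"slide": [0,0,-0.04],"dr": [0,0,0],"fingers": 0.03},
  {"slide": [0.03,-0.04,0],"dr": [0,0,0],"fingers": 0.03},
  {"slide": [0.032,-0.043,0],"dr": [0,0,0],"fingers": 0.03},
  {"slide": [0.032,-0.043,0],"dr": [0,0,0],"fingers": 0.03},
  {"slide": [0.032,-0.043,0],"dr": [0,0,0],"fingers": 0.03},
  {"slide": [0.032,-0.043,0],"dr": [0,0,0],"fingers": 0.03},
])

```text
clock: 25.62
eef_pos: [0.5539, -0.0468, 0.3604]
orientation: [1.0, -0.005, -0.002, -0.001]
wrist_force: [1.7, -0.7, -2.0]
finger_gap: 0.0475
```

```bash
python3 st.py .653,.087,.12
```

```text
25.62 tcp [ 0.5539 -0.0468  0.3604] grasp [ 0.5533 -0.0464  0.2014] gap 0.0475 zaxis [-0.0038  0.0026 -1.    ] F [ 1.7 -0.7 -2. ]
dr to level [-0.15  0.22 -0.62]
slide for tcp (tool axes) [ 0.098  -0.1346  0.0814]
```

Request:
apply_moves([
  {"slide": [0.031,-0.043,0],"dr": [0,0,-0.3],"fingers": 0.03},
  {"slide": [0.031,-0.043,0],"dr": [0,0,-0.3],"fingers": 0.03},
  {"slide": [0.028,-0.038,0],"dr": [-0.1,0.4,0],"fingers": 0.03},
  {"slide": [0.002,-0.003,0],"dr": [0,0,0],"fingers": 0.03},
  {"slide": [0,0,0.035],"dr": [0,0,0],"fingers": 0.03},
  {"slide": [0,0,0.03],"dr": [0,0,0],"fingers": 0.03},
  {"slide": [0,0,0],"dr": [0,0,0],"fingers": 0.03},
])

```text
clock: 26.5
eef_pos: [0.6484, 0.0872, 0.2884]
orientation: [1.0, 0.002, -0.003, -0.0]
wrist_force: [-0.5, 0.0, -1.3]
finger_gap: 0.0475
```

```bash
python3 st.py .653,.087,.091 wrist=w16
```

```text
26.5 tcp [0.6484 0.0872 0.2884] grasp [0.6475 0.0872 0.1294] gap 0.0475 zaxis [-6.1e-03  3.0e-04 -1.0e+00] F [-0.5  0.  -1.3]
dr to level [-0.02  0.35  0.29]
slide for tcp (tool axes) [0.0048 0.0002 0.0383]
```

View pics/w16.png

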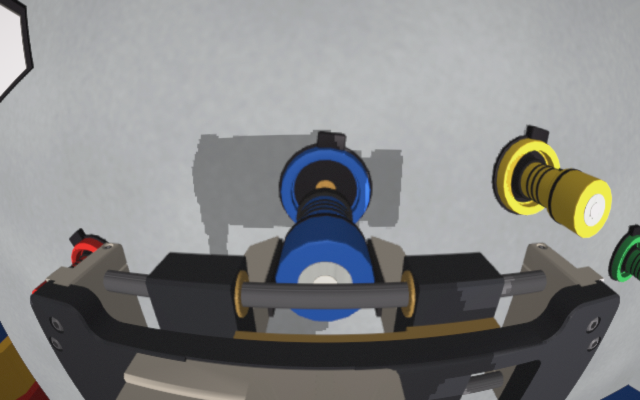

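The blue ring is centred at about x = 325 px, in line with the torch, but the tool needs 5 mm more in x.

Request:
apply_moves([
  {"slide": [0.005,0,0],"dr": [0,0.3,0.3],"fingers": 0.03},
  {"slide": [0,0,0.012],"dr": [0,0,0],"fingers": 0.03},
  {"slide": [0,0,0.01],"dr": [0,0,0],"fingers": 0.03},
  {"slide": [0,0,0],"dr": [0,0,0],"fingers": 0.03},
])

```text
clock: 27.05
eef_pos: [0.6551, 0.0863, 0.2704]
orientation: [1.0, -0.001, 0.004, -0.0]
wrist_force: [-0.1, 0.3, -2.8]
finger_gap: 0.0475
```

```bash
python3 st.py .653,.087,.091
```

```text
27.05 tcp [0.6551 0.0863 0.2704] grasp [0.6564 0.0863 0.1114] gap 0.0475 zaxis [ 8.2e-03  3.0e-04 -1.0e+00] F [-0.1  0.3 -2.8]
dr to level [-0.02 -0.47 -0.1 ]
slide for tcp (tool axes) [-0.0022 -0.0007  0.0204]
```

Request:
apply_moves([
  {"slide": [-0.002,-0.001,0.006],"dr": [0,-0.4,0],"fingers": 0.03},
  {"slide": [0,0,0.006],"dr": [0,0,0],"fingers": 0.03},
  {"slide": [0,0,0.004],"dr": [0,0,0],"fingers": 0.03},
  {"slide": [0,0,0],"dr": [0,0,0],"fingers": 0.03},
])

```text
clock: 27.55
eef_pos: [0.6529, 0.0875, 0.2534]
orientation: [1.0, -0.001, 0.0, -0.0]
wrist_force: [-0.1, 0.9, -1.8]
finger_gap: 0.0473
```

```bash
python3 st.py .653,.087,.091 wrist=w17
```

```text
27.55 tcp [0.6529 0.0875 0.2534] grasp [0.6531 0.0875 0.0944] gap 0.0473 zaxis [ 8.e-04  3.e-04 -1.e+00] F [-0.1  0.9 -1.8]
dr to level [-0.02 -0.04 -0.09]
slide for tcp (tool axes) [0.0001 0.0005 0.0034]
```

View pics/w17.png

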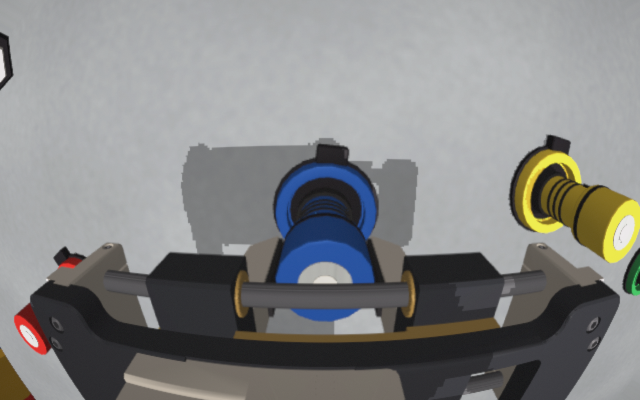

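The tail is inside the blue recess.

Request:
apply_moves([
  {"slide": [0,0,0.0025],"dr": [0,0,0],"fingers": 0.03},
  {"slide": [0,0,0.0015],"dr": [0,0,0],"fingers": 0.03},
])

```text
clock: 27.85
eef_pos: [0.6532, 0.0875, 0.25]
orientation: [1.0, -0.001, 0.001, -0.0]
wrist_force: [0.5, 0.0, 3.8]
finger_gap: 0.0476
```

Request:
apply_moves([
  {"slide": [0,0,0.0015],"dr": [0,0,0],"fingers": 0.03},
])

```text
clock: 27.98
eef_pos: [0.6533, 0.0875, 0.25]
orientation: [1.0, -0.001, 0.002, -0.0]
wrist_force: [-4.9, -0.1, 12.1]
finger_gap: 0.0476
```

Seated at +12 N. I'll release, then lift straight up.

Request:
apply_moves([
  {"slide": [0,0,0],"dr": [0,0,0],"fingers": 0.0918},
  {"slide": [0,0,0],"dr": [0,0,0],"fingers": 0.0918},
  {"slide": [0,0,0],"dr": [0,0,0],"fingers": 0.0918},
  {"slide": [0,0,0],"dr": [0,0,0],"fingers": 0.0918},
  {"slide": [0,0,-0.03],"dr": [0,0,0],"fingers": 0.0918},
  {"slide": [0,0,-0.06],"dr": [0,0,0],"fingers": 0.0918},
  {"slide": [0,0,-0.06],"dr": [0,0,0],"fingers": 0.0918},
  {"slide": [0,0,0],"dr": [0,0,0],"fingers": 0.0918},
])

```text
clock: 28.98
eef_pos: [0.653, 0.0874, 0.4042]
orientation: [1.0, -0.001, 0.002, -0.0]
wrist_force: [0.4, -0.8, -0.3]
finger_gap: 0.0915
```

Request:
apply_moves([
  {"slide": [-0.055,0,0],"dr": [0,0,0],"fingers": 0.0918},
  {"slide": [-0.055,0,0],"dr": [0,0,0],"fingers": 0.0918},
  {"slide": [-0.055,0,0],"dr": [0,0,0],"fingers": 0.0918},
  {"slide": [-0.055,0,0],"dr": [0,0,0],"fingers": 0.0918},
  {"slide": [0,0,0],"dr": [0,0,0],"fingers": 0.0918},
])

```text
clock: 29.6
eef_pos: [0.4255, 0.0874, 0.3964]
orientation: [1.0, -0.001, -0.003, -0.0]
wrist_force: [-0.3, -0.1, 0.2]
finger_gap: 0.0918
```

```bash
python3 st.py wrist=w18 top=t18 side=s18; python3 - <<'E'
import cv2
t=cv2.imread("pics/t18.png");cv2.imwrite("pics/t18c.png",cv2.resize(t[130:280,170:480],(775,375),interpolation=2))
s=cv2.imread("pics/s18.png");cv2.imwrite("pics/s18c.png",cv2.resize(s[90:330,180:460],(700,600),interpolation=2))
E
```

```text
29.6 tcp [0.4255 0.0874 0.3964] grasp [0.4245 0.0874 0.2374] gap 0.0918 zaxis [-5.8e-03  1.0e-04 -1.0e+00] F [-0.3 -0.1  0.2]
dr to level [-0.    0.33 -0.13]
```

View pics/t18c.png

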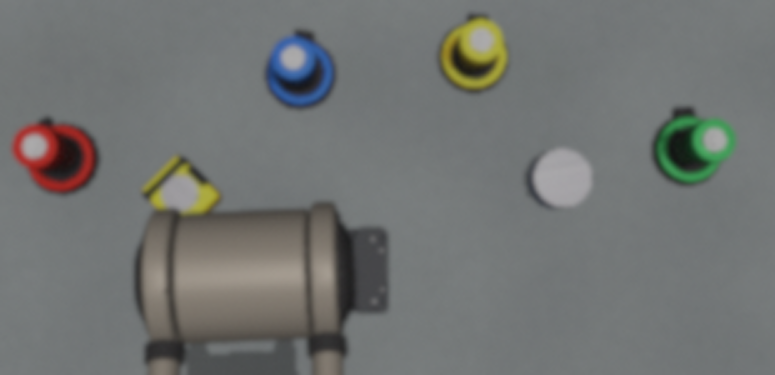

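View pics/s18c.png

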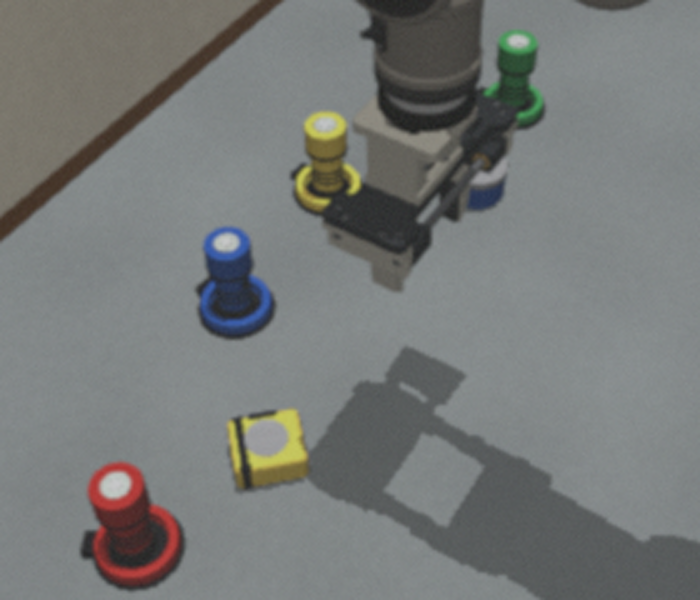

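View pics/w18.png

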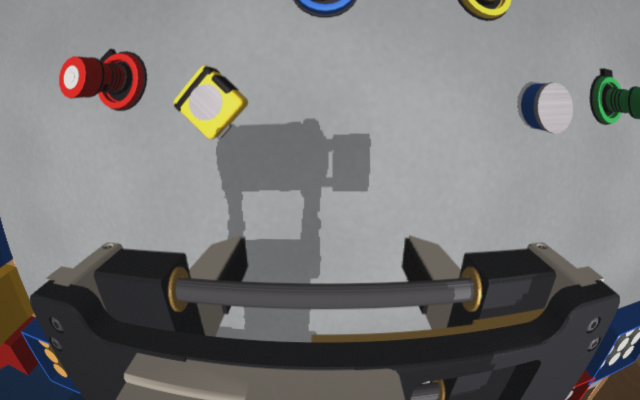

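All four torches stand in their docks, and the tape and tin look unmoved. A quick numeric check, then I'll hand in.

```bash
python3 - <<'E'
from h import *
# lens pixels read from t18c (scale 2.5, origin 170,130)
for n,p,d in (("red",(34,147),(.557,.364)),("yellow",(482,40),(.671,-.118)),("green",(714,140),(.557,-.369)),("blue",(292,57),(.653,.087))):
    X=plane("top",170+p[0]/2.5,130+p[1]/2.5,.106); print(n,((X[:2]-d)*1000).round(1))
a=cv2.imread("pics/top0.png").astype(int);b=cv2.imread("pics/t18.png").astype(int)
print("tin diff",abs(a-b)[188:216,380:411].mean(),"tape diff (visible top part)",abs(a-b)[193:206,228:258].mean())
E
```

```text
red [2.5 0.2]
yellow [-1.  -0.9]
green [-0.2 -0.6]
blue [0.7 1.1]
tin diff 0.9358678955453149 tape diff (visible top part) 0.8153846153846154
```

```bash
python3 -c "
from workcell import env
print(env.sign_off())"
```

```text
the job is handed in; nothing more can be done
None
```

All four torches are standing lens up in the docks of their own colour, and I handed the job in at about 30 s on the clock. I placed them one after another: red, yellow, green, blue.

- **Setting down:** I lowered each torch until the wrist force showed contact with the dock floor (+4.5 to +12 N), then released and lifted straight up. All four stopped at their seated height, within about 1 mm.
- **Position:** in the final top picture, the lens centres lie within about 2.5 mm of their dock centres. That is as close as I can measure by hand with this camera. In the top and side pictures all four torches are upright and in the right docks.
- **Tape and tin:** a before-and-after comparison of the top picture shows no movement of the tin or of the part of the tape in view. The arm hid part of the tape there, but the side view shows it unmoved.
- **Failed checks:** none failed or disagreed. The small, partly completed corrections left under about 1° of tilt along the way, and I trimmed that before each placing.

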